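# Pack up a level support pile from timber offcuts

### The arm

A 6-joint arm with a two-finger parallel gripper is mounted at the origin on the work surface. World frame = base frame: x ahead of the robot, y to its left, z up, the work surface at z = 0. Lengths are in m, angles in degrees, forces in N, time in s.
With the tool pointing down it reaches from about 0.35 to 0.8 m from the base axis. Payload 7.3 kg.
Tool frame: the origin (TCP) lies on the centre line of the jaws, within the pads' length; the fingertips stand 8 mm ahead of it and the grasp point (between the pads) lies 11 mm behind it (manip.tcp_to_tips is the distance from the TCP to the fingertips, in m); z points along the fingers, x is the direction in which the jaws open and shut, and the axes are right-handed (so a half turn about z gives the same grasp; the last joint's range is limited). The gripper opens to 85 mm and grips with 20 to 120 N. Pads are 22 mm wide; open, the fingers measure 114 mm over their backs; the gripper's body (76 mm by 85 mm) begins 54 mm behind the grasp point. The pads swing forward as they close: fully open they stand 13 mm farther back than shut.
Start: joints at [58.9, 19.595, 87.324, -0, 73.075, -8.365], TCP at [0.203, 0.484, 0.239] pointing down, gripper open.
Joint ranges: [-145.02, 145.02], [-44.19, 115.74], [2.07, 154.8], [-57.11, 237.11], [16.16, 152.29], [-177.93, 177.93]. Speed limits (degrees/s): [147.25, 147.25, 180, 180, 180, 180].

### API

Orientations are given as [roll, pitch, yaw] about the fixed x, y, z axes, in that order (R = Rz(yaw) Ry(pitch) Rx(roll)).
In Python, from cell import get_obs, optics, job, manip gives the robot as it stands. The module is installed in compiled form; this text tells all that it offers.
- The arm moves only by the tool carry_out, never from a script. Its argument "series" is one flat list of numbers, 7 for each row, row after row: the turn, a rotation vector about the tool's x, y, z in rad, then the shift along the tool's x, y, z in cm, then the closure in counts, from 0 (fully open) to 255 (shut). A call has 1 to 12 rows; each row is the pose to reach, as a shift and turn from the pose measured when the call began, along the tool's axes at that moment; what a row does not reach only later rows make up. A row lasts 1/8 s, in which the tool goes at most 62.5 mm and 10.7 degrees, less where a joint would pass 70% of its speed; a pose out of reach is approached as far as the arm can. A call with a gripper value outside its range is refused whole. The fingers move at their own pace and stop on an object; "newtons" is the grip in N (left out, the last holds). Time passes only in rows, so rows that repeat a pose let the fingers close. It gives the time, the measured TCP pose, the force and the opening at its end, in the units of the state.
- get_obs(): the state, without advancing time (a new reading comes with each control period).
- optics.capture(name): name is "side" or "top" or "wrist"; returns (picture, depth): 420x560x3 uint8, red, green, blue; 420x560 float32, m along the optical axis (not along the pixel's ray), 0 where there is no reading.
- optics.camera_model(name): a dict with "camera_matrix" (3x3 intrinsics, pixels), "k1" (the pictures are not rectified: a ray, as slopes to the right and down, at radius r is drawn at 1 + k1 r^2 times it, then the intrinsics apply), "R" (3x3) and "t" (3): a world point X has camera coordinates R X + t. Camera axes: x right, y down, z forward; pixel columns grow to the right and rows downward; lengths in m; the calibration is good to about 2 mm. A picture is of the moment at which its call begins: read the wrist's pose just before it. camera_model takes no time and is no camera call; for the wrist camera it gives the pose at the moment of the call.
- job.job_done(): hands the job in, once; it reports no verdict.
The state is a dict: "t": time; "joints": joint angles; "joint_velocities": joint speeds; "joint_torque": joint torques, N m; "ee_pos": TCP position; "tcp_rot": TCP orientation; "wrist_force": force on the tool from outside, world axes, zero at the start; "wrist_torque": the same for the moment, N m; "grip_width": finger opening in m.
Only numpy, scipy, OpenCV 4.12 (cv2) and the standard library are available. Lean on these libraries where they do the work, as an engineer would, in place of code of your own. Each camera call takes 0.05 s, during which the arm holds its last target. There are 200 camera calls.

### The job

A sculpture shell needs a level support: on the sloping rest block fixed to the bench, lay the loose wedge centred and lengthwise, turned so that the two slopes cancel and its top comes out level, and let go of it. Then set the lopsided offcut on top, its foot down and centred on the wedge and its length along the wedge's, let go, and probe the pile by pressing down firmly on the offcut above its foot (about 10 N); it must stay level and in place. Set the pieces down gently rather than dropping them, and leave the paint tin, tape and brush where they are.

Things in the scene. Friction and masses are not known exactly. Their poses are not given: they have to be found in the camera images.
- rest: Plywood taper block between the two loose pieces, screwed to the bench by a small steel angle at each end, 140 mm long (x), 56 mm wide (y). Its top slopes at 10 degrees, rising along +x: 30 mm high at the -x end, 42 mm at the middle, 54 mm at the +x end. Origin: centre of the underside, on the bench; z up. Its place and yaw differ from run to run.
- rest_top (a point): Centre of the rest block's sloping top, 42 mm above the bench. Only its position matters; its axes are those of the rest block, not of the slope.
- wedge: Loose timber wedge, 130 mm long (x), 54 mm wide (y), 0.14 kg, flat underside; top rises at 10 degrees along +x: 23 mm thick at the -x end, 35 at the middle, 46 at the +x end. Origin: centre of the underside; z up through the top. Starts underside down on the bench. With its underside on the rest block's slope and its thick end over the low end, its top is level, 76 mm above the bench.
- wedge_top (a point): Centre of the wedge's sloping top, 35 mm above its underside; axes of the wedge body.
- offcut: Loose lopsided timber offcut, 50 mm wide (y), 0.18 kg: a foot (x -42 to +42, z 0 to 26 mm) carries a bar (x -107 to +42, z 26 to 53 mm) that overhangs at -x, with a slanting nib on that end (x -106 to -66, up to z 69 mm). Balance point x = -27 mm. Origin: centre of the foot's underside; z up. Starts standing on its foot; either way round on the wedge is fine.
- paint_tin: Bystander: round paint tin, 72 mm diameter, 90 mm high. Origin: centre of its underside.
- tape: Bystander: roll of tape lying flat, 100 mm diameter, 30 mm high. Origin: centre of its underside.
- brush: Bystander: paint brush lying on the bench beyond the rest block, under 40 mm high. Origin near its middle, x along its length.
- wedge_thick (a point): Middle of the upper edge of the wedge's thick end: 65 mm along +x and 46 mm above the underside in the wedge's frame.
There are look-alikes about, which are no part of the job. What is shaped like the wedge but green is not meant.

How it is judged (in metres and radians):
On the way, in this order (a step that is already met when the one before it is completed fails the run):
1. the wedge lies centred and lengthwise on the rest block, thick end over the low end, released and at rest (horizontal distance between wedge and rest_top below 0.025 m and angle between the y axis of wedge and the y axis of rest, either way round below 0.26 rad and contact force between wedge and rest above 0.5 N and contact force between the fingers and wedge below 0.1 N and linear speed of wedge below 0.02 m/s and angular speed of wedge below 0.2 rad/s and x of wedge_thick in the frame of rest below -0.02 m), for 0.2 s.
2. the offcut stands on its foot on the wedge, centred, lengthwise and level, released and at rest (horizontal distance between wedge and rest_top below 0.025 m and angle between the y axis of wedge and the y axis of rest, either way round below 0.26 rad and contact force between wedge and rest above 0.5 N and horizontal distance between offcut and wedge_top below 0.025 m and angle between the y axis of offcut and the y axis of wedge, either way round below 0.26 rad and angle between offcut's own z axis and vertical below 0.07 rad and contact force between offcut and wedge above 0.5 N and contact force between the fingers and offcut below 0.1 N and linear speed of offcut below 0.02 m/s and angular speed of offcut below 0.2 rad/s), for 0.2 s.
3. the offcut is pressed down on the wedge (more than 6 N between the two) and stays level and in place (horizontal distance between wedge and rest_top below 0.025 m and angle between the y axis of wedge and the y axis of rest, either way round below 0.26 rad and contact force between wedge and rest above 0.5 N and horizontal distance between offcut and wedge_top below 0.025 m and angle between the y axis of offcut and the y axis of wedge, either way round below 0.26 rad and angle between offcut's own z axis and vertical below 0.07 rad and contact force between offcut and wedge above 0.5 N and contact force between offcut and wedge above 6 N and contact force between the fingers and offcut above 2 N), for 0.1 s.
At the end, for the whole second after the job is handed in: Wedge on the rest block, offcut on its foot on the wedge: each centred on the top below it within 25 mm (horizontally), lengthwise within 15 degrees; offcut level within 4 degrees; both released and at rest (all of step 2 and contact force between the fingers and wedge below 0.1 N and linear speed of wedge below 0.02 m/s and angular speed of wedge below 0.2 rad/s); the robot touches nothing.
It fails at once if a bystander (tin, tape or brush) is moved more than 30 mm (distance of any of paint_tin, tape, brush from where it was at the start of the episode above 0.03 m).
It fails at once if the wedge or the offcut is dropped or knocked off: it moves faster than 0.6 m/s without the gripper touching it (a free fall of about 20 mm) ((linear speed of wedge above 0.6 m/s and contact force between the fingers and wedge below 0.1 N) or (linear speed of offcut above 0.6 m/s and contact force between the fingers and offcut below 0.1 N)).
It also fails if it takes over 64 s, if anything falls off the work surface, if the arm or the gripper's body presses on something with over 40 N, if the wrist force passes 120 N, or if a joint passes its speed limit or range.

## Working session

There is one attempt and no reset: what is moved stays moved. The work goes in short steps, Python scripts to look and compute and a tool call to move; the robot and the scene stay as the last step left them, time stands still between calls to the robot, and variables do not carry over. Pictures are saved under pics/ and viewed, about 8 in all and at most 12, crops included, and the job is handed in when it is done.

Besides the shell and the picture viewer there is one more tool, called after "Request:" as name(argument=value, ...) on one line, values as JSON. carry_out: Moves the arm, as the interface text tells. Its arguments: {"type":"object","properties":{"series":{"type":"array"},"newtons":{"type":"number"}},"required":["series"]}

```bash
mkdir -p pics; cat > h.py <<'E'
import numpy as np, cv2
from cell import get_obs, optics, job, manip
def snap(n,f=None):
    p,d=optics.capture(n); m=optics.camera_model(n)
    np.savez('pics/%s.npz'%(f or n),p=p,d=d,K=m['camera_matrix'],k1=m['k1'],R=m['R'],t=m['t'])
    cv2.imwrite('pics/%s.png'%(f or n),p[:,:,::-1]); return p,d
def load(f): return np.load('pics/%s.npz'%f)
def rays(m,uv):
    K=np.array(m['K']);D=np.array([float(m['k1']),0,0,0,0])
    return cv2.undistortPoints(np.array(uv,float).reshape(-1,1,2),K,D,criteria=(3,50,1e-9)).reshape(-1,2) if 0 else cv2.undistortPoints(np.array(uv,float).reshape(-1,1,2),K,D).reshape(-1,2)
def at_z(m,uv,z):
    r=np.c_[rays(m,uv),np.ones(len(np.array(uv).reshape(-1,2)))]
    R=np.array(m['R']);C=-R.T@m['t'];w=r@R
    return C+w*((z-C[2])/w[:,2])[:,None]
def cloud(m):
    d=m['d'];h,w=d.shape;u,v=np.meshgrid(np.arange(w),np.arange(h))
    r=rays(m,np.c_[u.ravel(),v.ravel()]);P=np.c_[r,np.ones(len(r))]*d.ravel()[:,None]
    return ((P-m['t'])@m['R']).reshape(h,w,3)
E
python3 - <<'E'
from h import *
print(get_obs(), manip.tcp_to_tips)
for n in('top','side'):
    snap(n); m=load(n); print(n,m['K'],m['k1'],-m['R'].T@m['t'],m['R'])
E
```

```text
{'t': 0.0, 'joints': array([ 5.89003346e+01,  1.96380432e+01,  8.73778820e+01,  7.39596272e-04,
        7.30750869e+01, -8.36474645e+00]), 'joint_velocities': array([-0.01952144,  0.00749826, -0.02265848, -0.00447507,  0.0809301 ,
        0.04191638]), 'joint_torque': array([-1.79179169e-03, -4.33657908e+01, -2.46016037e+01, -2.59318649e-04,
        7.89390353e-03, -8.30231124e-05]), 'ee_pos': array([0.20266197, 0.4838789 , 0.23860743]), 'tcp_rot': array([-1.79986060e+02,  8.99410563e-02,  6.72648761e+01]), 'wrist_force': array([-0.61547896,  0.24275215, -0.17036906]), 'wrist_torque': array([ 0.02237076, -0.02378385,  0.05104992]), 'grip_width': 0.08524764044923921} 0.008
top [[484.12109466   0.         277.55714102]
 [  0.         484.12109466 203.96464019]
 [  0.           0.           1.        ]] -0.13238339607934416 [ 0.30952617 -0.02579485  1.34419159] [[-0.00547888 -0.99988922 -0.01383969]
 [-0.98506615  0.00777836 -0.17200053]
 [ 0.17208912  0.01269064 -0.98499964]]
side [[426.92269438   0.         269.06148006]
 [  0.         426.92269438 200.16899498]
 [  0.           0.           1.        ]] 0.02102049304504575 [0.53306247 0.70885585 0.84039178] [[-0.99952264 -0.03018774 -0.00657273]
 [-0.01704374  0.71622305 -0.69766329]
 [ 0.02576843 -0.69721822 -0.71639566]]
```

View pics/top.png

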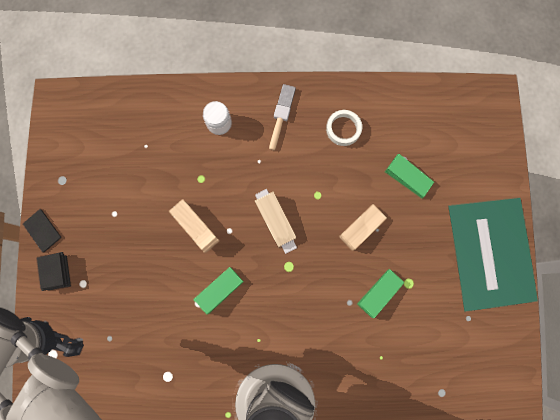

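View pics/side.png

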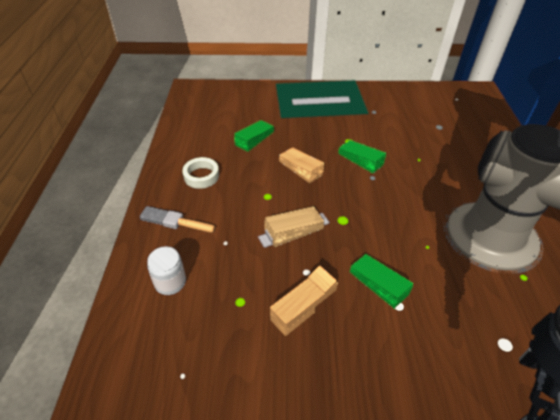

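Top picture: the rest with its steel angles is at (275,220). The wedge candidates are the bare-wood piece at (363,227) and the green ones at (218,291), (382,294) and (410,176). I choose the bare wood one. The offcut is at (193,225). Next I check this with a crop and depth.

```bash
python3 - <<'E'
from h import *
m=load('top');X=cloud(m)
for n,(u0,u1,v0,v1) in dict(off=(155,225,190,260),rest=(248,305,180,258),wedge=(330,395,195,258)).items():
    P=X[v0:v1,u0:u1].reshape(-1,3); img=m['p'][v0:v1,u0:u1].reshape(-1,3).astype(int)
    q=P[(P[:,2]>0.015)&(P[:,2]<0.12)]
    (c,s,a)=cv2.minAreaRect(q[:,:2].astype(np.float32)); print(n,len(q),np.round(c,3),np.round(s,3),round(a,1),np.round(np.percentile(q[:,2],[2,50,98]),3))
    A=np.c_[q[:,:2]-c,np.ones(len(q))]; g=np.linalg.lstsq(A,q[:,2],rcond=None)[0]; print(' grad',np.round(g,3),'slope',np.degrees(np.arctan(np.hypot(g[0],g[1]))),'uphill dir',np.degrees(np.arctan2(g[1],g[0])))
t=m['p'][170:270,150:400]; s=load('side')['p'][140:340,230:400]
t=cv2.resize(t,None,fx=3,fy=3,interpolation=2); s=cv2.resize(s,None,fx=1.5,fy=1.5,interpolation=2)
o=np.zeros((600,750,3),np.uint8);o[:300]=t;o[300:600,:255]=s
cv2.imwrite('pics/crop1.png',o[:,:,::-1])
E
```

```text
off 1041 [0.48 0.22] [0.15  0.051] 41.1 [0.036 0.054 0.069]
 grad [-0.066 -0.009  0.055] slope 3.825520674453189 uphill dir -172.57406695186896
rest 1094 [ 0.497 -0.003] [0.144 0.056] 26.8 [0.023 0.041 0.055]
 grad [0.168 0.061 0.041] slope 10.120740358089913 uphill dir 20.066594338482364
wedge 914 [ 0.476 -0.243] [0.054 0.13 ] 43.3 [0.021 0.035 0.047]
 grad [-0.103  0.112  0.034] slope 8.661954770395832 uphill dir 132.47765151406807
```

View pics/crop1.png

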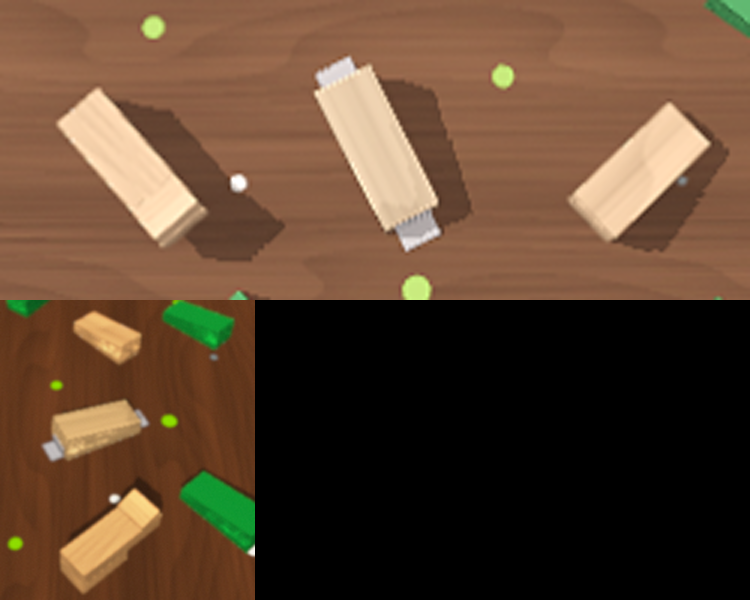

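The crop confirms the choice. The bare-wood piece at right is 130x54 mm with a slope and its thick end at lower left. The rest is in the middle with its uphill end up-left, and the offcut's nib is at its lower right. The depth sizes match the given ones.

```bash
cat >> h.py <<'E'
from scipy.spatial.transform import Rotation as Ro
def go(pos,yaw,tilt=0):
    "tool down, jaw axis at yaw, then tilted about own x; prints turn (rad) & shift (cm)"
    o=get_obs();R0=Ro.from_euler('xyz',o['tcp_rot'],degrees=True)
    R1=Ro.from_euler('xyz',[180,0,yaw],degrees=True)*Ro.from_rotvec([np.radians(tilt),0,0])
    print(np.round((R0.inv()*R1).as_rotvec(),3),np.round(R0.inv().apply(np.array(pos)-o['ee_pos'])*100,2))
E
python3 -c "
from h import *
go([.473,-.239,.12],43.3)"
```

```text
[0.    0.001 0.418] [-56.21  52.87  11.94]
```

Request:
carry_out(series=[0, 0, 0.418, -56.2, 52.9, 11.9, 0, 0, 0, 0.418, -56.2, 52.9, 11.9, 0, 0, 0, 0.418, -56.2, 52.9, 11.9, 0, 0, 0, 0.418, -56.2, 52.9, 11.9, 0, 0, 0, 0.418, -56.2, 52.9, 11.9, 0, 0, 0, 0.418, -56.2, 52.9, 11.9, 0, 0, 0, 0.418, -56.2, 52.9, 11.9, 0, 0, 0, 0.418, -56.2, 52.9, 11.9, 0, 0, 0, 0.418, -56.2, 52.9, 11.9, 0, 0, 0, 0.418, -56.2, 52.9, 11.9, 0, 0, 0, 0.418, -56.2, 52.9, 11.9, 0, 0, 0, 0.418, -56.2, 52.9, 11.9, 0], newtons=40)

```text
t: 1.6
ee_pos: [0.4627, -0.2121, 0.1245]
tcp_rot: [-180.0, 0.1, 43.3]
wrist_force: [1.2, 0.3, 1.1]
grip_width: 0.0854
```

```bash
python3 -c "
from h import *
print(get_obs()['ee_pos'],get_obs()['tcp_rot'],get_obs()['t'])
go([.473,-.239,.12],43.3)
go([.473,-.239,.014],43.3)
snap('wrist','w1')"
```

```text
[ 0.46272446 -0.21214961  0.12451794] [-1.79993256e+02  7.39477790e-02  4.32824681e+01] 1.6
[-0.     0.001 -0.   ] [-1.09  2.66  0.45]
[-0.     0.001 -0.   ] [-1.08  2.66 11.05]
```

View pics/w1.png

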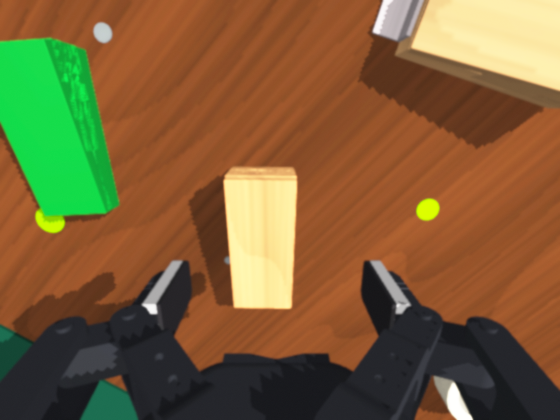

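The wrist view shows the wedge upright at (262,240), with its thick end up and its sides parallel to the fingers. The rest's low end is at the top right. I measure from this depth.

```bash
python3 -c "
from h import *
m=load('w1');X=cloud(m)
P=X[150:320,200:320].reshape(-1,3);q=P[(P[:,2]>.015)&(P[:,2]<.06)]
c,s,a=cv2.minAreaRect(q[:,:2].astype(np.float32));print(c,s,a,np.percentile(q[:,2],[2,98]),get_obs()['ee_pos'])
"
```

```text
(0.478994756937027, -0.25172239542007446) (0.05417165905237198, 0.1308542937040329) 42.61949157714844 [0.02262905 0.04445881] [ 0.46523294 -0.21889542  0.12354144]
```

Request:
carry_out(series=[0, 0, 0, -0.87, 2.06, 0.4, 0, 0, 0, 0, -0.87, 2.06, 0.4, 0, 0, 0, 0, -0.87, 2.06, 0.4, 0, 0, 0, 0, -0.87, 2.06, 4, 0, 0, 0, 0, -0.87, 2.06, 7, 0, 0, 0, 0, -0.87, 2.06, 9, 0, 0, 0, 0, -0.87, 2.06, 10.5, 0, 0, 0, 0, -0.87, 2.06, 10.9, 0, 0, 0, 0, -0.87, 2.06, 10.9, 0])

```text
t: 2.78
ee_pos: [0.4734, -0.2404, 0.0151]
tcp_rot: [179.7, 0.1, 43.2]
wrist_force: [-0.3, -0.1, -0.0]
grip_width: 0.0857
```

Request:
carry_out(series=[0, 0, 0, 0, 0, 0, 255, 0, 0, 0, 0, 0, 0, 255, 0, 0, 0, 0, 0, 0, 255, 0, 0, 0, 0, 0, 0, 255, 0, 0, 0, 0, 0, 0, 255, 0, 0, 0, 0, 0, 0, 255, 0, 0, 0, 0, 0, 0, 255, 0, 0, 0, 0, 0, 0, 255])

```text
t: 3.78
ee_pos: [0.4738, -0.2406, 0.0159]
tcp_rot: [179.6, 0.1, 43.2]
wrist_force: [0.3, 0.5, 6.1]
grip_width: 0.0535
```

Request:
carry_out(series=[0, 0, 0, 0, 0, -0.5, 255, 0, 0, 0, 0, 0, -2, 255, 0, 0, 0, 0, 0, -5, 255, 0, 0, 0, 0, 0, -9, 255, 0, 0, 0, 0, 0, -13, 255, 0, 0, 0, 0, 0, -13, 255, 0, 0, 0, 0, 0, -13, 255])

```text
t: 4.65
ee_pos: [0.473, -0.2396, 0.1459]
tcp_rot: [179.6, 0.1, 43.2]
wrist_force: [0.0, -0.1, -1.8]
grip_width: 0.0535
```

```bash
python3 - <<'E'
from h import *
print(get_obs()['ee_pos'],get_obs()['wrist_force'],get_obs()['grip_width'])
snap('side','s2');snap('top','t2')
# refine rest from first top picture
m=load('top');X=cloud(m);P=X[180:258,248:305].reshape(-1,3);q=P[(P[:,2]>0.027)&(P[:,2]<0.07)]
print(cv2.minAreaRect(q[:,:2].astype(np.float32)))
s=load('s2')['p'][60:280,180:400];cv2.imwrite('pics/s2c.png',cv2.resize(s,None,fx=2.5,fy=2.5)[:,:,::-1])
E
```

```text
[ 0.47295439 -0.23956811  0.14585374] [ 0.00702319 -0.12893577 -1.79179944] 0.05345073874498294
((0.49858659505844116, -0.00192221999168396), (0.14092041552066803, 0.05613681301474571), 27.17028045654297)
```

View pics/s2c.png

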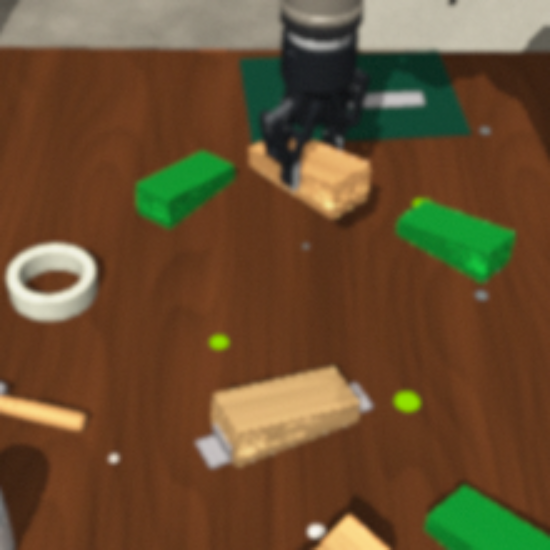

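The wedge is held level at about (310,180) in the crop, clear of everything. Next: the placing pose.

```bash
cat > w.py <<'E'
from h import *
def wplace(dz):
    o=get_obs();R0=Ro.from_euler('xyz',o['tcp_rot'],degrees=True)
    Rw=Ro.from_euler('z',207.2,degrees=True)*Ro.from_euler('y',10,degrees=True)
    # tool in wedge: x_t=-y_w, y_t=-x_w, z_t=-z_w   (tool yaw = wedge yaw-90, down)
    Rt=Rw*Ro.from_matrix(Ro.from_euler('z',-90,degrees=True).as_matrix()@np.diag([1,-1,-1]))
    p=np.array([.4985,-.002,.042+dz])+Rw.apply([.004,0,.0155])
    print(p,np.round((R0.inv()*Rt).as_rotvec(),3),np.round(R0.inv().apply(p-o['ee_pos'])*100,2))
E
python3 -c "
from w import *
wplace(.06);wplace(.01)"
```

```text
[ 0.49260248 -0.00503091  0.11656993] [-0.147  0.118 -1.288] [ 17.49 -15.74   2.72]
[ 0.49260248 -0.00503091  0.06656993] [-0.147  0.118 -1.288] [ 17.5  -15.76   7.72]
```

Request:
carry_out(series=[0, 0, -0.18, 2.5, -2.2, 0, 255, -0.04, 0.03, -0.36, 5, -4.5, 0.4, 255, -0.06, 0.05, -0.54, 7.5, -6.7, 0.8, 255, -0.08, 0.07, -0.72, 10, -9, 1.2, 255, -0.1, 0.08, -0.9, 12.5, -11.2, 1.6, 255, -0.12, 0.1, -1.08, 15, -13.5, 2, 255, -0.147, 0.118, -1.25, 17, -15.3, 2.5, 255, -0.147, 0.118, -1.288, 17.5, -15.75, 2.7, 255, -0.147, 0.118, -1.288, 17.5, -15.75, 2.7, 255, -0.147, 0.118, -1.288, 17.5, -15.75, 2.7, 255, -0.147, 0.118, -1.288, 17.5, -15.75, 2.7, 255])

```text
t: 6.12
ee_pos: [0.4928, -0.0057, 0.1168]
tcp_rot: [170.0, -0.0, 117.1]
wrist_force: [-0.0, 1.0, -0.9]
grip_width: 0.0532
```

```bash
python3 -c "
from w import *
print(get_obs()['ee_pos'],get_obs()['tcp_rot'],get_obs()['t'])
wplace(.06);wplace(.01);wplace(.0)
snap('side','s3')
s=load('s3')['p'][100:320,190:410];cv2.imwrite('pics/s3c.png',cv2.resize(s,None,fx=2.5,fy=2.5)[:,:,::-1])"
```

```text
[ 0.49281714 -0.00565453  0.11683731] [ 1.69991470e+02 -3.89271194e-03  1.17070619e+02] 6.125
[ 0.49260248 -0.00503091  0.11656993] [ 0.     0.    -0.002] [0.07 0.   0.03]
[ 0.49260248 -0.00503091  0.06656993] [ 0.     0.    -0.002] [ 0.06 -0.86  4.95]
[ 0.49260248 -0.00503091  0.05656993] [ 0.     0.    -0.002] [ 0.06 -1.04  5.94]
```

View pics/s3c.png

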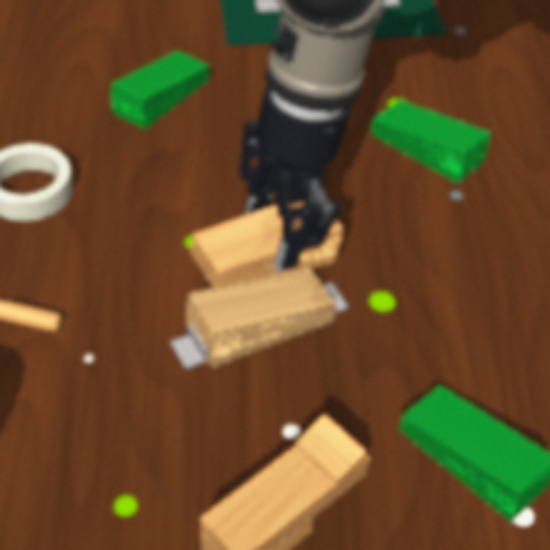

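The wedge is aligned above the rest, with its thick end over the low end (right). I lower it.

Request:
carry_out(series=[0, 0, 0, 0, -0.3, 2, 255, 0, 0, 0, 0, -0.6, 3.5, 255, 0, 0, 0, 0, -0.86, 4.95, 255, 0, 0, 0, 0, -0.95, 5.4, 255, 0, 0, 0, 0, -0.98, 5.6, 255, 0, 0, 0, 0, -0.98, 5.6, 255, 0, 0, 0, 0, -0.98, 5.6, 255])

```text
t: 7.05
ee_pos: [0.4931, -0.0056, 0.0605]
tcp_rot: [170.0, 0.0, 117.1]
wrist_force: [-0.8, 0.2, -1.1]
grip_width: 0.0533
```

Request:
carry_out(series=[0, 0, 0, 0, -0.02, 0.1, 255, 0, 0, 0, 0, -0.02, 0.1, 255])

```text
t: 7.3
ee_pos: [0.4932, -0.0056, 0.0595]
tcp_rot: [169.9, 0.0, 117.1]
wrist_force: [0.1, 0.3, -0.2]
grip_width: 0.0532
```

Request:
carry_out(series=[0, 0, 0, 0, -0.03, 0.15, 255, 0, 0, 0, 0, -0.03, 0.15, 255])

```text
t: 7.55
ee_pos: [0.4931, -0.0056, 0.0579]
tcp_rot: [169.9, 0.0, 117.1]
wrist_force: [-0.0, 0.0, -1.5]
grip_width: 0.0533
```

Request:
carry_out(series=[0, 0, 0, 0, -0.02, 0.12, 255, 0, 0, 0, 0, -0.02, 0.12, 255])

```text
t: 7.8
ee_pos: [0.4931, -0.0056, 0.0574]
tcp_rot: [169.9, 0.1, 117.1]
wrist_force: [-4.8, -0.7, 8.3]
grip_width: 0.0533
```

Request:
carry_out(series=[0, 0, 0, 0, -0.02, 0.12, 255, 0, 0, 0, 0, -0.02, 0.12, 255])

```text
t: 8.05
ee_pos: [0.4931, -0.0056, 0.0574]
tcp_rot: [169.9, 0.1, 117.1]
wrist_force: [-8.3, -0.2, 14.4]
grip_width: 0.0534
```

Contact is firm at the expected height (0.0574 against 0.0566 predicted). I open and retreat along the tool axis.

Request:
carry_out(series=[0, 0, 0, 0, 0, 0, 200, 0, 0, 0, 0, 0, 0, 120, 0, 0, 0, 0, 0, 0, 40, 0, 0, 0, 0, 0, 0, 0, 0, 0, 0, 0, 0, 0, 0, 0, 0, 0, 0, 0, 0, 0])

```text
t: 8.8
ee_pos: [0.4931, -0.0056, 0.0573]
tcp_rot: [169.9, 0.1, 117.1]
wrist_force: [-0.5, 0.8, -0.4]
grip_width: 0.0851
```

Request:
carry_out(series=[0, 0, 0, 0, 0, -1.5, 0, 0, 0, 0, 0, 0, -4, 0, 0, 0, 0, 0, 0, -8, 0, 0, 0, 0, 0, 0, -14, 0, 0, 0, 0, 0, 0, -14, 0, 0, 0, 0, 0, 0, -14, 0])

```text
t: 9.55
ee_pos: [0.4707, -0.0166, 0.1955]
tcp_rot: [169.8, 0.1, 117.1]
wrist_force: [-1.6, -0.7, -1.1]
grip_width: 0.0854
```

```bash
python3 - <<'E'
from h import *
o=get_obs();print(o['ee_pos'],o['t'],o['grip_width'])
# offcut foot centre (.5045,.2414), grasp at local x=-20
u=np.array([np.cos(np.radians(41.1)),np.sin(np.radians(41.1))]); g=np.array([.5045,.2414])-.025*u;print(g)
go([*g,.16],131.1);go([*g,.026],131.1)
snap('side','s4')
s=load('s4')['p'][160:320,200:360];cv2.imwrite('pics/s4c.png',cv2.resize(s,None,fx=3,fy=3)[:,:,::-1])
E
```

```text
[ 0.47073555 -0.01662653  0.19554915] 9.55 0.08542669554964744
[0.48566092 0.22496562]
[ 0.176  0.024 -0.244] [20.84 11.51  5.63]
[ 0.176  0.024 -0.244] [20.86  9.15 18.82]
```

View pics/s4c.png

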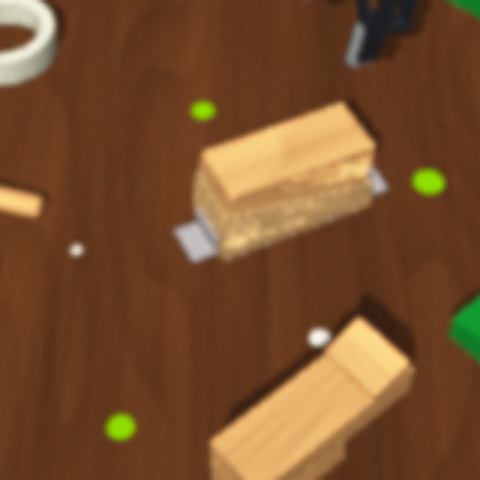

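The wedge sits on the rest, centred and level, at about (290,180) in the crop. Next is the offcut.

Request:
carry_out(series=[0.176, 0.024, -0.244, 5, 2.7, 0, 0, 0.176, 0.024, -0.244, 10, 5.5, 2, 0, 0.176, 0.024, -0.244, 15, 8.3, 4, 0, 0.176, 0.024, -0.244, 19, 10.5, 5, 0, 0.176, 0.024, -0.244, 20.8, 11.5, 5.6, 0, 0.176, 0.024, -0.244, 20.8, 11.5, 5.6, 0, 0.176, 0.024, -0.244, 20.8, 11.5, 5.6, 0, 0.176, 0.024, -0.244, 20.8, 11.5, 5.6, 0])

```text
t: 10.6
ee_pos: [0.4853, 0.2237, 0.1595]
tcp_rot: [-179.9, -0.1, 131.0]
wrist_force: [0.7, 0.7, -0.8]
grip_width: 0.0854
```

```bash
python3 - <<'E'
from h import *
go([.4857,.225,.026],131.1)
snap('wrist','w5');m=load('w5');X=cloud(m);P=X.reshape(-1,3)
q=P[(P[:,2]>.03)&(P[:,2]<.08)&(np.hypot(P[:,0]-.48,P[:,1]-.22)<.1)]
print(get_obs()['ee_pos'],cv2.minAreaRect(q[:,:2].astype(np.float32)),len(q))
m=load('s4');X=cloud(m)
snap('top','t5');m=load('t5');X=cloud(m);P=X.reshape(-1,3)
q=P[(P[:,2]>.062)&(P[:,2]<.09)&(np.hypot(P[:,0]-.4985,P[:,1]+.002)<.09)]
print('wedge',cv2.minAreaRect(q[:,:2].astype(np.float32)),np.linalg.lstsq(np.c_[q[:,:2]-q[:,:2].mean(0),np.ones(len(q))],q[:,2],rcond=None)[0])
q=P[(P[:,2]>.03)&(P[:,2]<.08)&(np.hypot(P[:,0]-.48,P[:,1]-.22)<.1)]
E
```

```text
[-0.001 -0.002 -0.001] [ 0.04  0.13 13.35]
[0.48536625 0.22375709 0.15960409] ((0.48011812567710876, 0.21951381862163544), (0.14996455609798431, 0.05009324848651886), 41.795433044433594) 10110
wedge ((0.4956552982330322, -0.003674987703561783), (0.1304267793893814, 0.05466301739215851), 26.93608283996582) [ 0.00458222 -0.00394871  0.07658999]
```

View pics/w5.png

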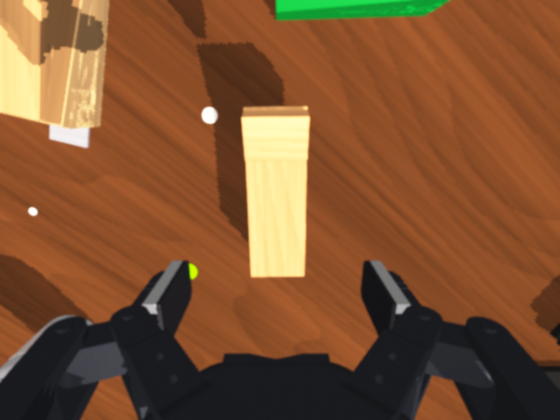

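The wrist view shows the offcut upright with its nib at the top (275,130), centred between the fingers. The wedge measures level at 76.6 mm height, with its centre at (0.496,-0.004). I descend and grip.

Request:
carry_out(series=[0, 0, -0.01, 0, 0.1, 5, 0, 0, 0, -0.01, 0, 0.1, 9, 0, 0, 0, -0.01, 0, 0.1, 12, 0, 0, 0, -0.01, 0, 0.1, 13.2, 0, 0, 0, -0.01, 0, 0.1, 13.2, 0, 0, 0, -0.01, 0, 0.1, 13.2, 0])

```text
t: 11.45
ee_pos: [0.4869, 0.2248, 0.029]
tcp_rot: [179.9, -0.0, 131.6]
wrist_force: [0.3, -0.8, -0.6]
grip_width: 0.0855
```

Request:
carry_out(series=[0, 0, 0, 0, 0, 0, 255, 0, 0, 0, 0, 0, 0, 255, 0, 0, 0, 0, 0, 0, 255, 0, 0, 0, 0, 0, 0, 255, 0, 0, 0, 0, 0, 0, 255, 0, 0, 0, 0, 0, 0, 255, 0, 0, 0, 0, 0, 0, 255, 0, 0, 0, 0, 0, 0, 255])

```text
t: 12.45
ee_pos: [0.4874, 0.2251, 0.03]
tcp_rot: [179.8, -0.0, 131.6]
wrist_force: [-1.2, -0.5, 6.3]
grip_width: 0.0497
```

Request:
carry_out(series=[0, 0, 0, 0, 0, -0.5, 255, 0, 0, 0, 0, 0, -2, 255, 0, 0, 0, 0, 0, -5, 255, 0, 0, 0, 0, 0, -9, 255, 0, 0, 0, 0, 0, -13, 255, 0, 0, 0, 0, 0, -13, 255, 0, 0, 0, 0, 0, -13, 255])

```text
t: 13.32
ee_pos: [0.4865, 0.2246, 0.1597]
tcp_rot: [179.9, -0.0, 131.6]
wrist_force: [-1.2, -0.1, -3.1]
grip_width: 0.049
```

```bash
python3 - <<'E'
from h import *
o=get_obs();print(o['ee_pos'],o['tcp_rot'],o['t'],o['grip_width'])
snap('side','s6')
a=np.radians(27);c=np.array([.4957,-.0037])-.0247*np.array([np.cos(a),np.sin(a)]);print(c)
for z in (.15,.115): go([*c,z],116.6)
s=load('s6')['p'][160:380,180:400];cv2.imwrite('pics/s6c.png',cv2.resize(s,None,fx=2.5,fy=2.5)[:,:,::-1])
E
```

```text
[0.486509   0.22461701 0.15968938] [ 1.79868902e+02 -3.15232508e-02  1.31607679e+02] 13.325 0.04903705317703064
[ 0.47369214 -0.01491357]
[ 0.001 -0.001  0.262] [-17.07 -16.84   0.87]
[ 0.001 -0.001  0.262] [-17.07 -16.84   4.37]
```

View pics/s6c.png

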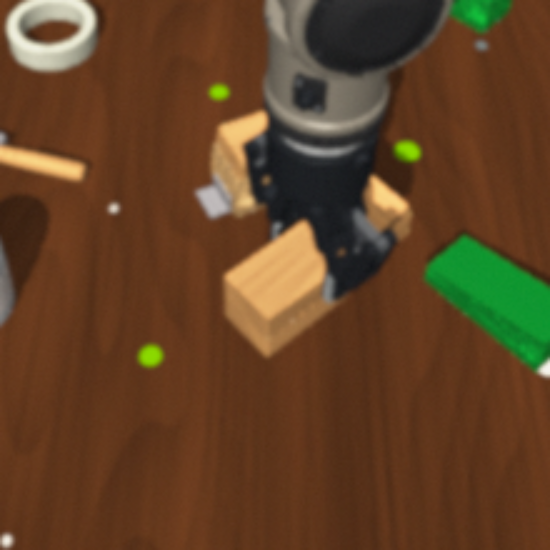

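Request:
carry_out(series=[0, 0, 0.06, -3, -3, 0, 255, 0, 0, 0.12, -6, -6, 0, 255, 0, 0, 0.18, -9.5, -9.4, 0.2, 255, 0, 0, 0.24, -13, -12.8, 0.4, 255, 0, 0, 0.255, -16, -15.8, 0.7, 255, 0, 0, 0.255, -17, -16.8, 0.9, 255, 0, 0, 0.255, -17, -16.8, 0.9, 255, 0, 0, 0.255, -17, -16.8, 0.9, 255, 0, 0, 0.255, -17, -16.8, 2.5, 255, 0, 0, 0.255, -17, -16.8, 4, 255, 0, 0, 0.255, -17, -16.8, 4.4, 255, 0, 0, 0.255, -17, -16.8, 4.4, 255])

```text
t: 14.88
ee_pos: [0.4736, -0.0134, 0.1147]
tcp_rot: [180.0, -0.1, 117.1]
wrist_force: [0.4, 0.9, -2.4]
grip_width: 0.0494
```

```bash
python3 - <<'E'
from h import *
o=get_obs();print(o['ee_pos'],o['tcp_rot'],o['t'])
go([.4748,-.0143,.107],117)
snap('side','s7')
s=load('s7')['p'][130:330,190:390];cv2.imwrite('pics/s7c.png',cv2.resize(s,None,fx=2.5,fy=2.5)[:,:,::-1])
E
```

```text
[ 0.47362091 -0.01336109  0.11474256] [ 1.79962836e+02 -8.64840227e-02  1.17067503e+02] 14.875
[ 0.001 -0.002  0.001] [-0.14  0.06  0.77]
```

View pics/s7c.png

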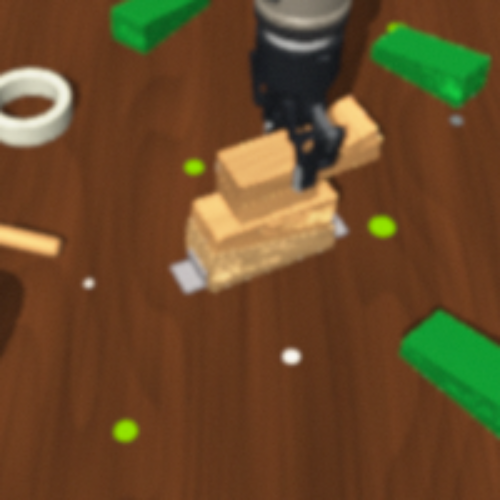

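The offcut hovers centred over the wedge, level and aligned. I lower it the last 8 mm.

Request:
carry_out(series=[0, 0, 0, -0.14, 0, 0.3, 255, 0, 0, 0, -0.14, 0, 0.5, 255, 0, 0, 0, -0.14, 0, 0.65, 255, 0, 0, 0, -0.14, 0, 0.65, 255])

```text
t: 15.42
ee_pos: [0.4744, -0.0149, 0.1084]
tcp_rot: [179.9, -0.1, 117.0]
wrist_force: [0.3, -0.2, -2.5]
grip_width: 0.0494
```

Request:
carry_out(series=[0, 0, 0, 0, 0, 0.12, 255, 0, 0, 0, 0, 0, 0.12, 255])

```text
t: 15.68
ee_pos: [0.4745, -0.0149, 0.1073]
tcp_rot: [179.9, -0.1, 117.0]
wrist_force: [0.4, 0.8, -1.7]
grip_width: 0.0493
```

Request:
carry_out(series=[0, 0, 0, 0, 0, 0.12, 255, 0, 0, 0, 0, 0, 0.12, 255])

```text
t: 15.92
ee_pos: [0.4745, -0.0149, 0.1072]
tcp_rot: [179.9, -0.0, 117.0]
wrist_force: [-4.2, -0.4, 11.2]
grip_width: 0.0491
```

Request:
carry_out(series=[0, 0, 0, 0, 0, 0, 200, 0, 0, 0, 0, 0, 0, 120, 0, 0, 0, 0, 0, 0, 40, 0, 0, 0, 0, 0, 0, 0, 0, 0, 0, 0, 0, 0, 0, 0, 0, 0, 0, 0, 0, 0])

```text
t: 16.68
ee_pos: [0.4745, -0.0149, 0.1072]
tcp_rot: [179.9, -0.0, 117.0]
wrist_force: [-0.4, 0.7, -0.5]
grip_width: 0.0856
```

Request:
carry_out(series=[0, 0, 0, 0, 0, -2, 0, 0, 0, 0, 0, 0, -5, 0, 0, 0, 0, 0, 0, -9, 0, 0, 0, 0, 0, 0, -9, 0, 0, 0, 0, 0, 0, -9, 255, 0, 0, 0, 0, 0, -9, 255, 0, 0, 0, 0, 0, -9, 255, 0, 0, 0, 0, 0, -9, 255, 0, 0, 0, 0, 0, -9, 255, 0, 0, 0, 0, 0, -9, 255])

```text
t: 17.92
ee_pos: [0.4744, -0.015, 0.1972]
tcp_rot: [179.9, -0.0, 117.0]
wrist_force: [0.0, 0.0, -1.2]
grip_width: -0.0
```

```bash
python3 - <<'E'
from h import *
o=get_obs();print(o['ee_pos'],o['tcp_rot'],o['t'],o['grip_width'],o['wrist_force'])
m=(snap('side','s8'),load('s8'))[1];P=cloud(m).reshape(-1,3)
q=P[(P[:,2]>.11)&(P[:,2]<.155)&(np.hypot(P[:,0]-.47,P[:,1]+.014)<.1)]
print(cv2.minAreaRect(q[:,:2].astype(np.float32)),np.percentile(q[:,2],[2,50,98]))
go([.4957,-.0037,.16],117);go([.4957,-.0037,.137],117)
E
```

```text
[ 0.47443007 -0.01504257  0.19717126] [ 1.79898616e+02 -3.04426166e-02  1.17042489e+02] 17.925 -2.3905951001603132e-05 [ 0.01393207  0.01360335 -1.18514698]
((0.46438905596733093, -0.01851533353328705), (0.1509534865617752, 0.05381501838564873), 26.660415649414062) [0.11170645 0.12960757 0.14447009]
[ 0.002 -0.     0.001] [0.04 2.4  3.73]
[ 0.002 -0.     0.001] [0.04 2.4  6.03]
```

Request:
carry_out(series=[0, 0, 0, 0, 2.3, 0.5, 255, 0, 0, 0, 0, 2.3, 2.5, 255, 0, 0, 0, 0, 2.3, 4.5, 255, 0, 0, 0, 0, 2.3, 5.4, 255, 0, 0, 0, 0, 2.3, 5.6, 255, 0, 0, 0, 0, 2.3, 5.6, 255])

```text
t: 18.73
ee_pos: [0.4953, -0.0046, 0.1417]
tcp_rot: [179.9, 0.0, 117.0]
wrist_force: [0.6, 0.9, 0.1]
grip_width: 0.0004
```

Request:
carry_out(series=[0, 0, 0, 0, 0, 0.15, 255, 0, 0, 0, 0, 0, 0.15, 255])

```text
t: 18.98
ee_pos: [0.4955, -0.0046, 0.1406]
tcp_rot: [179.8, 0.0, 117.0]
wrist_force: [0.8, -0.0, -0.3]
grip_width: -0.0003
```

Request:
carry_out(series=[0, 0, 0, 0, 0, 0.12, 255, 0, 0, 0, 0, 0, 0.12, 255])

```text
t: 19.23
ee_pos: [0.4955, -0.0046, 0.1394]
tcp_rot: [179.8, 0.0, 117.0]
wrist_force: [0.2, 0.1, -0.3]
grip_width: -0.0001
```

Request:
carry_out(series=[0, 0, 0, 0, 0, 0.12, 255, 0, 0, 0, 0, 0, 0.12, 255])

```text
t: 19.48
ee_pos: [0.4956, -0.0046, 0.1384]
tcp_rot: [179.8, 0.0, 117.0]
wrist_force: [-0.8, 0.3, 1.8]
grip_width: -0.0001
```

Request:
carry_out(series=[0, 0, 0, 0, 0, 0.1, 255, 0, 0, 0, 0, 0, 0.1, 255])

```text
t: 19.73
ee_pos: [0.4956, -0.0047, 0.1383]
tcp_rot: [179.8, 0.1, 117.0]
wrist_force: [-2.5, -0.4, 9.3]
grip_width: -0.0001
```

Request:
carry_out(series=[0, 0, 0, 0, 0, 0.1, 255, 0, 0, 0, 0, 0, 0.1, 255])

```text
t: 19.98
ee_pos: [0.4956, -0.0047, 0.1383]
tcp_rot: [179.8, 0.1, 117.1]
wrist_force: [-4.4, 0.4, 10.9]
grip_width: 0.0001
```

Request:
carry_out(series=[0, 0, 0, 0, 0, 0.1, 255, 0, 0, 0, 0, 0, 0.1, 255, 0, 0, 0, 0, 0, 0.1, 255])

```text
t: 20.35
ee_pos: [0.4956, -0.0046, 0.1383]
tcp_rot: [179.7, 0.1, 117.1]
wrist_force: [-3.7, 0.5, 10.2]
grip_width: -0.0001
```

Request:
carry_out(series=[0, 0, 0, 0, 0, -0.5, 255, 0, 0, 0, 0, 0, -3, 255, 0, 0, 0, 0, 0, -7, 255, 0, 0, 0, 0, 0, -12, 255, 0, 0, 0, 0, 0, -15, 255, 0, 0, 0, 0, 0, -15, 255, 0, 0, 0, 0, 0, -15, 255])

```text
t: 21.22
ee_pos: [0.4943, -0.0046, 0.2873]
tcp_rot: [179.8, 0.1, 117.1]
wrist_force: [-0.6, -0.2, 0.3]
grip_width: -0.0002
```

```bash
python3 - <<'E'
from h import *
o=get_obs();print(o['ee_pos'],o['t'],o['wrist_force'])
snap('side','s9');P=cloud(load('s9')).reshape(-1,3)
q=P[(P[:,2]>.11)&(P[:,2]<.155)&(np.hypot(P[:,0]-.47,P[:,1]+.014)<.1)]
print(cv2.minAreaRect(q[:,:2].astype(np.float32)))
f=q[(q[:,2]>.124)&(np.hypot(q[:,0]-.495,q[:,1]+.004)<.035)]
print('level',np.degrees(np.linalg.lstsq(np.c_[f[:,:2]-f[:,:2].mean(0),np.ones(len(f))],f[:,2],rcond=None)[0][:2]),f[:,2].mean())
s=load('s9')['p'][130:330,140:390];cv2.imwrite('pics/s9c.png',cv2.resize(s,None,fx=2.5,fy=2.5)[:,:,::-1])
E
```

```text
[ 0.49431946 -0.00462296  0.28729303] 21.225 [-0.58794387 -0.17061458  0.34162157]
((0.4646839499473572, -0.018917560577392578), (0.15040937066078186, 0.05546225979924202), 27.670913696289062)
level [ 0.47562569 -0.95284594] 0.12949830998445816
```

View pics/s9c.png

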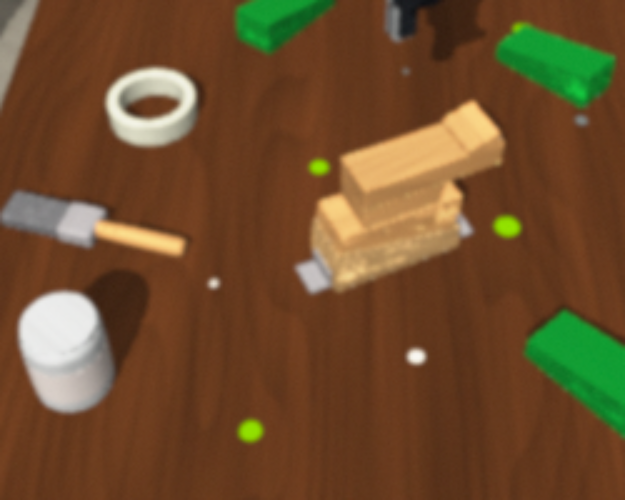

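The pile stands level and centred at about (400,200) in the crop. The gripper is clear, and the tin, tape and brush look undisturbed.

```bash
python3 -c "
from cell import job
print(job.job_done())"
```

```text
the job is handed in; nothing more can be done
None
```

I built the pile, pressed it with about 10 N, and handed the job in at about 21 s. No verdict is reported, so what follows rests on my own measurements.

- **Wedge:** it lies on the rest block with its thick end over the low end and the gripper off it. Before the offcut went on, its top measured level within 0.4° at 76.6 mm, centred within about 4 mm.
- **Offcut:** it stands foot down on the wedge, about 2 mm off centre, lengthwise within about 1° and with the gripper off it.
- **Press test:** I pressed above the foot at 9–11 N for about 0.6 s, and the pile did not visibly move. Afterwards the offcut's top was at 129.5 mm against 129 mm nominal.
- **Bystanders:** the paint tin, tape and brush look undisturbed in the last picture, which I judged by eye only.

**Disagreements:**
- The last tilt reading was about 1°, which is near the noise of the side depth camera.
- The first wrist-camera reading of the wedge was 7–9 mm off because the arm was still moving. I corrected for that motion and used the top-camera position.

No check failed.

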